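Make up a pressing pile: board between two freshly cased diaries

TASK

Make up the pile for the press: lay the brass-edged wooden board squarely on top of the blue diary and let go of it, then lay the red diary squarely on the board, with its tan spine on the opposite side from the blue one's so that the pile stays level. The glue is fresh: set each piece down gently rather than dropping it, do not shift the blue diary, and leave the other things on the bench alone.

Things in the scene. Friction and masses are not known exactly. Their poses are not given: they have to be found in the camera images.
- blue_diary: Slim hardback diary lying flat: 150 mm long (its x), 62 mm wide (its y), 16 mm thick, 100 to 210 g. Dark blue sides; a tan spine strip, 19 mm wide seen from above, runs along its +y long edge. Origin: centre of its underside, z up. It lies on the grey base board, underside 12 mm and top 28 mm above the bench. The pile is built on it.
- red_diary: Slim hardback diary lying flat: 150 mm long (its x), 62 mm wide (its y), 16 mm thick, 100 to 210 g. Dark red sides; a tan spine strip, 19 mm wide seen from above, runs along its +y long edge. Origin: centre of its underside, z up. It lies on the bench (top at 16 mm). Gripped across its 62 mm width.
- blue_spine (a point): Middle of the blue diary's spine edge: 31 mm from the diary's middle along its +y, at half its thickness.
- red_spine (a point): Middle of the red diary's spine edge: 31 mm from the diary's middle along its +y, at half its thickness.
- pressing_board: Brown wooden board with a 3 mm brass strip flush along each long edge, 160 mm long (its x), 66 mm wide (its y), 10 mm thick, 80 to 140 g. Lies flat on the bench. Same both ways round. It is 5 mm longer than a diary at each end and 2 mm wider at each side. Origin: centre of its underside, z up. Gripped across its 66 mm width.
- base_board: Plain grey board under the blue diary, 210 x 120 x 12 mm, fixed to the bench; x along its length. Origin: centre of its underside.
- scissors: Bystander: scissors, 182 mm long, 72 mm over the black finger loops, about 10 mm high. Origin at the pivot, blades towards its +x, loops towards its -x.
- bone_folder: Bystander: ivory-coloured bone folder, flat, 161 x 22 x 5 mm, long along its x. Origin under its middle.
- glue_jar: Bystander: closed amber jar of glue, 76 mm across, 120 mm high, standing. Origin: centre of its foot.
- glue_brush: Bystander: glue brush lying along its x, 190 mm long, under 30 mm high. Origin under its middle.
- awl: Bystander: bookbinding awl, dark wooden handle and steel point, lying along its x, 140 mm long, under 30 mm high. Origin under its middle.
- thread_cone: Bystander: cream cone of thread, 64 mm across the foot, 85 mm high, standing. Origin: centre of its foot.
Mind the look-alikes: they are no part of the job. Leave any turquoise look-alike of the pressing_board alone. Several things look just like the red_diary: the one meant starts farthest from the robot's base.

How it is judged:
By the outcome, as a careful person would: the job done as asked, in the order asked, and still so for the second after the job is handed in, with the robot touching nothing.
It also fails if it takes over 58 s, if anything falls off the work surface, if the arm or the gripper's body presses on something with over 40 N, if the wrist force passes 120 N, or if a joint passes its speed limit or range.

ROBOT

A 7-joint arm with a two-finger parallel gripper is mounted at the origin on the work surface. World frame = base frame: x ahead of the robot, y to its left, z up, the work surface at z = 0. Lengths are in m, angles in rad, forces in N, time in s.
With the tool pointing down it reaches from about 0.425 to 0.925 m from the base axis. Payload 6.8 kg.
Tool frame: the origin (TCP) lies at the very end of the fingers, on their centre line; the grasp point (between the pads) lies bot.grip_depth behind it (bot.grip_depth is the distance from the TCP to the grasp point, in m); z points along the fingers, y is the line along which they close (so a half turn about z gives the same grasp; the last joint's range is limited). The gripper opens to 85 mm and grips with 20 to 120 N. Pads are 22 mm wide; open, the fingers measure 114 mm over their backs; the gripper's body (76 mm by 85 mm) begins 54 mm behind the grasp point. The pads swing forward as they close: fully open they stand 13 mm farther back than shut.
Start: joints at [-1.438, 0.477, 0.022, 1.555, -0.011, 1.109, -0.083], TCP at [0.161, 0.656, 0.231] pointing down, gripper open.
Joint ranges: [-2.96, 2.96], [-0.34, 2.1], [-1.41, 1.46], [0.24, 2.44], [-1.37, 4.51], [0.17, 1.92], [-2.96, 2.96]. Speed limits (rad/s): [2.39, 2.39, 3.14, 3.14, 3.14, 3.14, 3.14].

INTERFACE

Orientations are given as a unit quaternion [w, x, y, z].
In Python, from station import bot gives the robot as it stands.
- The arm moves only by the tool send_rows, never from a script. Its arguments are lists of equal length, an entry for each row: "slide": the shift along the tool's x, y, z in mm, a list of three; "roll": the turn about the tool's z in degrees; "claw": the opening, from 0 (shut) to 1 (fully open). A call has exactly 8 rows; each row is the pose to reach, as a shift and turn from the pose commanded when the call began, along the tool's axes at that moment; what a row does not reach only later rows make up. A row lasts 1/12 s, in which the tool goes at most 41.7 mm and 7.16 degrees, less where a joint would pass 70% of its speed; a pose out of reach is approached as far as the arm can. A call with a gripper value outside its range is refused whole. The fingers move at their own pace and stop on an object; "force" is the grip in N (left out, the last holds). Time passes only in rows, so rows that repeat a pose let the fingers close, or fill a call up. It gives the time, the measured TCP pose, the force, the opening and the grip force at its end, in the units of the state.
- bot.get_obs(): the state, without advancing time (a new reading comes with each control period).
- bot.read_camera(name): name is "side" or "top"; returns the picture (420x560x3 uint8, red, green, blue); there is no depth.
- bot.camera_model(name): a dict with "camera_matrix" (3x3 intrinsics, pixels), "D" ([k1, k2, p1, p2, k3] as OpenCV has them; the pictures are not rectified), "camera_from_world" (4x4, takes a point from world to camera coordinates). Camera axes: x right, y down, z forward; pixel columns grow to the right and rows downward; lengths in m; the calibration is good to about 2 mm. A picture is of the moment at which its call begins. camera_model takes no time and is no camera call.
- bot.hand_in(): hands the job in; it is judged then, once.
The state is a dict: "t": time; "q": joint angles; "joint_vel": joint speeds; "joint_torque": joint torques, N m; "eef_pos": TCP position; "tool_rot": TCP orientation; "contact_force": force on the tool from outside, world axes, zero at the start; "torque": the same for the moment, N m; "gripper_width": opening from 0.0 (shut) to 1.0 (fully open); "grasp_force": force on a finger pad.
Only numpy, scipy, OpenCV 4.12 (cv2) and the standard library are available. Lean on these libraries where they do the work, as an engineer would, in place of code of your own. Each camera call takes 0.05 s, during which the arm holds its last target. There are 200 camera calls.

## Working session

There is one attempt and no reset: what is moved stays moved. The work goes in short steps, Python scripts to look and compute and a tool call to move; the robot and the scene stay as the last step left them, time stands still between calls to the robot, and variables do not carry over. Pictures are saved under pics/ and viewed, at most 10 in all, crops included, and the job is handed in when it is done.

Besides the shell and the picture viewer there is one more tool, called as name([rows], argument=value, ...), one row to a line, values as JSON. send_rows: Moves the arm, as the interface text tells. Its arguments: {"type":"object","properties":{"slide":{"type":"array","items":{"type":"array","items":{"type":"number"}}},"roll":{"type":"array","items":{"type":"number"}},"claw":{"type":"array","items":{"type":"number"}},"force":{"type":"number"}},"required":["slide","roll","claw"]}

```bash
mkdir -p pics; python3 - <<'E'
from station import bot
import cv2
for n in("top","side"):
    cv2.imwrite(f"pics/{n}0.png",cv2.resize(bot.read_camera(n)[:,:,::-1],(800,600),interpolation=cv2.INTER_CUBIC))
    m=bot.camera_model(n);print(m)
o=bot.get_obs();print(o,bot.grip_depth)
E
```

```text
{'camera_matrix': array([[400.61001788,   0.        , 281.06684821],
       [  0.        , 400.61001788, 211.72074945],
       [  0.        ,   0.        ,   1.        ]]), 'D': array([-0.04191574,  0.        ,  0.        ,  0.        ,  0.        ]), 'camera_from_world': array([[-0.01085051, -0.99987327, -0.01164952,  0.05894706],
       [-0.99097603,  0.01230905, -0.13347285,  0.4635004 ],
       [ 0.13359933,  0.01009614, -0.990984  ,  1.33237698],
       [ 0.        ,  0.        ,  0.        ,  1.        ]])}
{'camera_matrix': array([[448.43820127,   0.        , 270.14497688],
       [  0.        , 448.43820127, 206.69820616],
       [  0.        ,   0.        ,   1.        ]]), 'D': array([-0.14165457,  0.        ,  0.        ,  0.        ,  0.        ]), 'camera_from_world': array([[ 0.70041956, -0.71352334,  0.01723018, -0.2959789 ],
       [-0.41459844, -0.42639755, -0.80392367,  0.28077787],
       [ 0.58096521,  0.55594025, -0.59448285,  1.47049882],
       [ 0.        ,  0.        ,  0.        ,  1.        ]])}
{'t': 0.1, 'q': array([-1.43809023,  0.47774987,  0.02237116,  1.55629148, -0.01151813,
        1.10929749, -0.08314087]), 'joint_vel': array([-0.00076665, -0.00194033,  0.00113855, -0.00167535, -0.00047978,
       -0.0016325 , -0.00083837]), 'joint_torque': array([ 3.74292140e-03, -5.97761929e+01,  1.61342751e+00, -2.81957138e+01,
        1.28118010e-02,  5.02465366e-03,  3.58754085e-05]), 'eef_pos': array([0.16087778, 0.65503006, 0.23042753]), 'tool_rot': array([-3.99604890e-05,  1.20138932e-01,  9.92756759e-01, -8.07875438e-04]), 'contact_force': array([-0.95291327,  0.13097908,  0.17595458]), 'torque': array([-0.01379781,  0.01584593,  0.00223699]), 'grasp_force': 0.0, 'gripper_width': 0.997283884531495} 0.0187
```

View pics/top0.png

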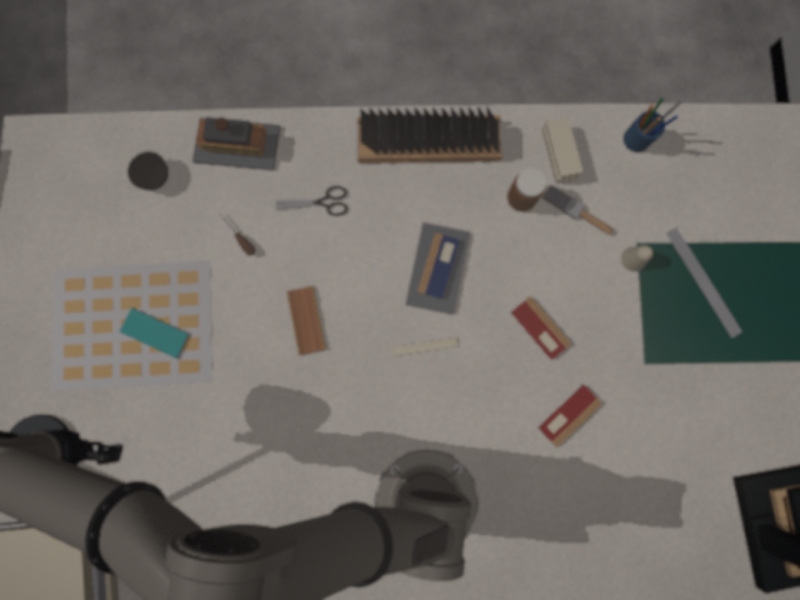

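View pics/side0.png

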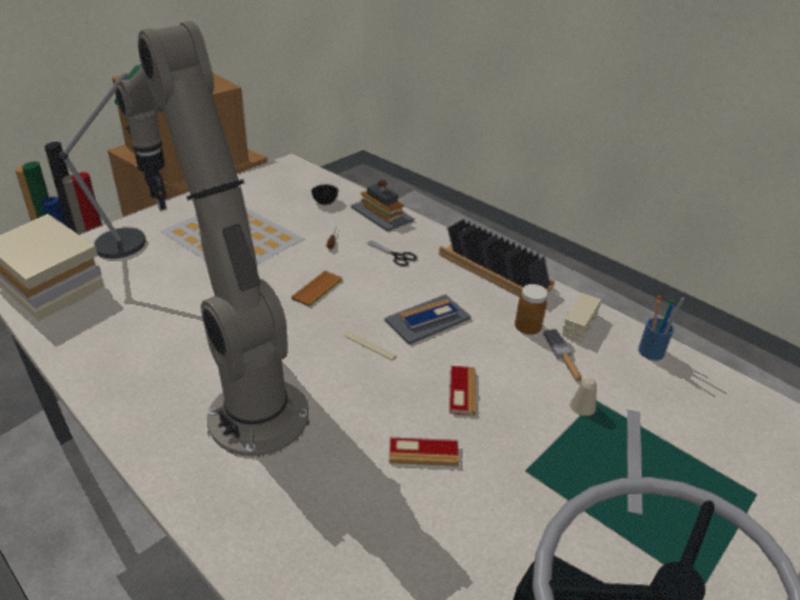

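Top view: board at (307,320), blue diary (440,265) with spine on the left (+y), two red diaries at (541,328) and (570,415). The upper one is farther from the base, and its spine is at the upper right. The side view agrees: board (317,288), blue (430,315), red (462,390).

```bash
cat > h.py <<'E'
import numpy as np,cv2
from scipy.optimize import minimize
from station import bot
K=4
def proj(n,P):
    m=bot.camera_model(n);T=m["camera_from_world"]
    r,_=cv2.Rodrigues(T[:3,:3])
    return cv2.projectPoints(np.float64(P).reshape(-1,3),r,T[:3,3],m["camera_matrix"],m["D"])[0][:,0]
def box(p,d,z0):
    l,w,h=d;c,s=np.cos(p[2]),np.sin(p[2])
    return np.array([[p[0]+c*a-s*b,p[1]+s*a+c*b,z0+e] for a in(-l/2,l/2) for b in(-w/2,w/2) for e in(0,h)])
def mask(img,c,rad=50,thr=None):
    c=np.array(c)*0.7
    x0,y0=(c-rad).astype(int);sub=img[y0:y0+2*rad,x0:x0+2*rad].astype(np.float32)
    big=cv2.resize(sub,None,fx=K,fy=K,interpolation=cv2.INTER_CUBIC)
    S=(big.max(2)-big.min(2))/np.maximum(big.max(2),20)*100
    S=np.clip(S,0,100).astype(np.uint8)
    t=thr
    if t is None: t,_=cv2.threshold(S,0,255,cv2.THRESH_OTSU)
    M=(S>t).astype(np.uint8)
    M=cv2.morphologyEx(M,cv2.MORPH_OPEN,np.ones((9,9)))
    cs,_=cv2.findContours(M,cv2.RETR_EXTERNAL,cv2.CHAIN_APPROX_NONE)
    cc=min([q for q in cs if cv2.contourArea(q)>2000],key=lambda q:abs(cv2.pointPolygonTest(q,(rad*K,rad*K),True)) if cv2.pointPolygonTest(q,(rad*K,rad*K),True)<0 else 0)
    out=np.zeros_like(M);cv2.drawContours(out,[cc],-1,1,-1);return out,(x0,y0),t,big
def fit(imgs,cents,p0,d,z0,cams,thr=None):
    ms={n:mask(imgs[n],cents[n],thr=thr) for n in cams}
    def ov(p,n):
        M,o,_,_=ms[n];q=(proj(n,box(p,d,z0))-o+.5)*K-.5
        h=cv2.convexHull(np.float32(q));R=np.zeros_like(M)
        cv2.fillConvexPoly(R,np.int32(np.round(h*16)),1,cv2.LINE_8,4)
        return (R!=M).sum()/M.sum()
    best=None
    f=lambda v:sum(ov(np.array(p0)+v*[1e-3,1e-3,.01],n) for n in cams)
    v=np.zeros(3)
    for s in(15,5,2):
        r=minimize(f,v,method="Nelder-Mead",options=dict(initial_simplex=np.vstack([v,v+np.eye(3)*s]),xatol=.05,fatol=1e-4));v=r.x
    p=np.array(p0)+v*[1e-3,1e-3,.01]
    return p,{n:(round(ov(p,n),3),ms[n][2],[round(ms[n][0].sum()/16)]) for n in cams},ms
E
python3 - <<'E'
from h import *
imgs={n:bot.read_camera(n) for n in("top","side")}
np.savez("i0.npz",**imgs)
def back(n,px,z):
    m=bot.camera_model(n);T=m["camera_from_world"]
    u=cv2.undistortPoints(np.float64([[np.array(px)*.7]]),m["camera_matrix"],m["D"])[0,0]
    R=T[:3,:3];o=-R.T@T[:3,3];d=R.T@[u[0],u[1],1];return (o+d*(z-o[2])/d[2])[:2]
D={"board":((307,320),(317,288),-0.2+np.pi-np.pi,(.16,.066,.01),0),
"blue":((440,265),(432,314),-.35,(.15,.062,.016),.012),
"red":((541,328),(462,390),np.radians(-143),(.15,.062,.016),0),
"red2":((570,415),(425,451),np.radians(130),(.15,.062,.016),0)}
tiles=[]
for k,(a,b,yaw,d,z) in D.items():
    p0=[*back("top",a,z+d[2]),yaw]
    if k=="board": p0[2]=.15
    print(k,np.round(p0,3))
    for cams in(("top",),("side",),("top","side")):
        p,e,ms=fit(imgs,{"top":a,"side":b},p0,d,z,cams);print(' ',cams,np.round(p[:2]*1000,1),np.degrees(p[2]).round(2),e)
    if k!="red2":
      for n in cams:
        M,o,_,big=ms[n];im=np.clip(big,0,255).astype(np.uint8)[:,:,::-1].copy()
        cs,_=cv2.findContours(M,0,1);cv2.drawContours(im,cs,-1,(0,255,0),1)
        q=(proj(n,box(p,d,z))-o+.5)*K-.5;cv2.polylines(im,[np.int32(cv2.convexHull(np.float32(q)))],True,(255,0,255),1)
        tiles.append(im[70:330,70:330])
cv2.imwrite("pics/fit0.png",np.vstack([np.hstack(tiles[0::2]),np.hstack(tiles[1::2])]))
E
```

```text
board [0.427 0.283 0.15 ]
  ('top',) [429.1 286.8] 12.01 {'top': (np.float64(0.061), 24.0, [859])}
  ('side',) [427.6 288.7] 12.29 {'side': (np.float64(0.093), 32.0, [394])}
  ('top', 'side') [427.2 287.8] 11.91 {'top': (np.float64(0.062), 24.0, [859]), 'side': (np.float64(0.097), 32.0, [394])}
blue [ 0.555 -0.04  -0.35 ]
  ('top',) [555.  -41.5] -18.13 {'top': (np.float64(1.99), 18.0, [266])}
  ('side',) [564.9  -1. ] 37.36 {'side': (np.float64(2.364), 32.0, [134])}
  ('top', 'side') [555.  -36.1] 1.74 {'top': (np.float64(2.028), 18.0, [266]), 'side': (np.float64(2.676), 32.0, [134])}
red [ 0.4   -0.28  -2.496]
  ('top',) [ 402.8 -278.9] -140.28 {'top': (np.float64(0.092), 26.0, [773])}
  ('side',) [ 411.9 -272. ] -142.46 {'side': (np.float64(0.169), 38.0, [528])}
  ('top', 'side') [ 402.7 -279. ] -142.46 {'top': (np.float64(0.092), 26.0, [773]), 'side': (np.float64(0.188), 38.0, [528])}
red2 [ 0.194 -0.34   2.269]
  ('top',) [ 194.6 -341.4] 131.78 {'top': (np.float64(0.08), 26.0, [828])}Traceback (most recent call last):
  File "<stdin>", line 18, in <module>
  File "h.py", line 36
[... 258 characters left out ...]
j] = func(sim[j])
              ~~~~^^^^^^^^
    fx = function(np.copy(x), *(wrapper_args + args))
  File "h.py", line 33, in <lambda>
    f=lambda v:sum(ov(np.array(p0)+v*[1e-3,1e-3,.01],n) for n in cams)
               ~~~^^^^^^^^^^^^^^^^^^^^^^^^^^^^^^^^^^^^^^^^^^^^^^^^^^^^
  File "h.py", line 33, in <genexpr>
    f=lambda v:sum(ov(np.array(p0)+v*[1e-3,1e-3,.01],n) for n in cams)
                   ~~^^^^^^^^^^^^^^^^^^^^^^^^^^^^^^^^^^
  File "h.py", line 28, in ov
    M,o,_,_=ms[n];q=(proj(n,box(p,d,z0))-o+.5)*K-.5
                     ~~~~^^^^^^^^^^^^^^^
  File "h.py", line 6, in proj
    m=bot.camera_model(n);T=m["camera_from_world"]
ValueError: time passes only in moves, steps and waits
```

```bash
python3 - <<'E'
s=open('h.py').read()
i=s.index("def mask");s=s[:i]
s=s.replace("    m=bot.camera_model(n);T","    m=CM[n];T").replace("K=4\n","K=4\nCM={n:bot.camera_model(n) for n in('top','side')}\n")
s+='''
def poly(n,p,d,z,g,o,shape):
    q=(proj(n,box(p,(d[0]+2*g,d[1]+2*g,d[2]),z))-o+.5)*K-.5
    R=np.zeros(shape,np.uint8);cv2.fillConvexPoly(R,np.int32(np.round(cv2.convexHull(np.float32(q))*16)),1,cv2.LINE_8,4);return R
def mask(n,img,p,d,z,lw):
    c=proj(n,[[p[0],p[1],z+d[2]/2]])[0];rad=36
    x0,y0=(c-rad).astype(int);sub=img[y0:y0+2*rad,x0:x0+2*rad]
    big=cv2.resize(sub,None,fx=K,fy=K,interpolation=cv2.INTER_CUBIC)
    L=cv2.cvtColor(big.astype(np.float32)/255,cv2.COLOR_RGB2Lab)*[lw,1,1]
    A=poly(n,p,d,z,.022,(x0,y0),L.shape[:2]);B=poly(n,p,d,z,.008,(x0,y0),L.shape[:2])
    bg=np.median(L[(A==1)&(B==0)],0)
    D=np.linalg.norm(L-bg,axis=2);D8=np.clip(D*4,0,255).astype(np.uint8)
    t,_=cv2.threshold(D8[A==1],0,255,cv2.THRESH_OTSU)
    M=((D8>t)&(A==1)).astype(np.uint8)
    M=cv2.morphologyEx(M,cv2.MORPH_CLOSE,np.ones((7,7)));M=cv2.morphologyEx(M,cv2.MORPH_OPEN,np.ones((13,13)))
    cs,_=cv2.findContours(M,cv2.RETR_EXTERNAL,cv2.CHAIN_APPROX_NONE)
    M[:]=0;cv2.drawContours(M,[max(cs,key=cv2.contourArea)],-1,1,-1)
    return M,(x0,y0),t/4,big
def fit(imgs,p0,d,z,cams,lw=.5):
    p0=np.array(p0)
    for it in range(2):
        ms={n:mask(n,imgs[n],p0,d,z,lw) for n in cams}
        ov=lambda p,n:(poly(n,p,d,z,0,ms[n][1],ms[n][0].shape)!=ms[n][0]).sum()/ms[n][0].sum()
        f=lambda v:sum(ov(p0+v*[1e-3,1e-3,.01],n) for n in cams)
        v=np.zeros(3)
        for s in(10,4,2):
            v=minimize(f,v,method="Nelder-Mead",options=dict(initial_simplex=np.vstack([v,v+np.eye(3)*s]),xatol=.05,fatol=1e-4)).x
        p0=p0+v*[1e-3,1e-3,.01]
    return p0,{n:round(float(ov(p0,n)),3) for n in cams},ms
def overlay(p,d,z,ms,n):
    M,o,_,big=ms[n];im=big[:,:,::-1].copy()
    cs,_=cv2.findContours(M,0,1);cv2.drawContours(im,cs,-1,(0,255,0),1)
    q=(proj(n,box(p,d,z))-o+.5)*K-.5;cv2.polylines(im,[np.int32(cv2.convexHull(np.float32(q)))],True,(255,0,255),1)
    return im[14:274,14:274]
BD=(.16,.066,.01);DD=(.15,.062,.016)
'''
open('h.py','w').write(s)
E
cat > m0.py <<'E'
from h import *
imgs=dict(np.load("i0.npz"))
D={"board":([.4285,.2875,.21],BD,0,.3),"blue":([.555,-.040,-.33],DD,.012,.7),"red":([.4027,-.279,np.radians(-141)],DD,0,.4)}
T=[]
for k,(p0,d,z,lw) in D.items():
    for cams in(("top",),("side",),("top","side")):
        p,e,ms=fit(imgs,p0,d,z,cams,lw);print(k,cams,np.round(p[:2]*1000,1),np.degrees(p[2]).round(2),e)
    T.append(np.vstack([overlay(p,d,z,ms,n) for n in cams]))
cv2.imwrite("pics/fit0.png",np.hstack(T))
E
python3 m0.py
```

```text
board ('top',) [429.2 287.2] 12.07 {'top': 0.079}
board ('side',) [430.4 292.6] 12.12 {'side': 0.148}
board ('top', 'side') [427.7 287.8] 12.48 {'top': 0.082, 'side': 0.151}
blue ('top',) [556.2 -35.9] -17.77 {'top': 0.032}
blue ('side',) [551.8 -40.3] -18.46 {'side': 0.226}
blue ('top', 'side') [556.3 -35.7] -17.91 {'top': 0.036, 'side': 0.511}
red ('top',) [ 403.1 -280. ] -141.38 {'top': 0.35}
red ('side',) [ 411.3 -271.6] -143.03 {'side': 0.468}
red ('top', 'side') [ 402.7 -279. ] -142.48 {'top': 0.351, 'side': 0.493}
```

View pics/fit0.png

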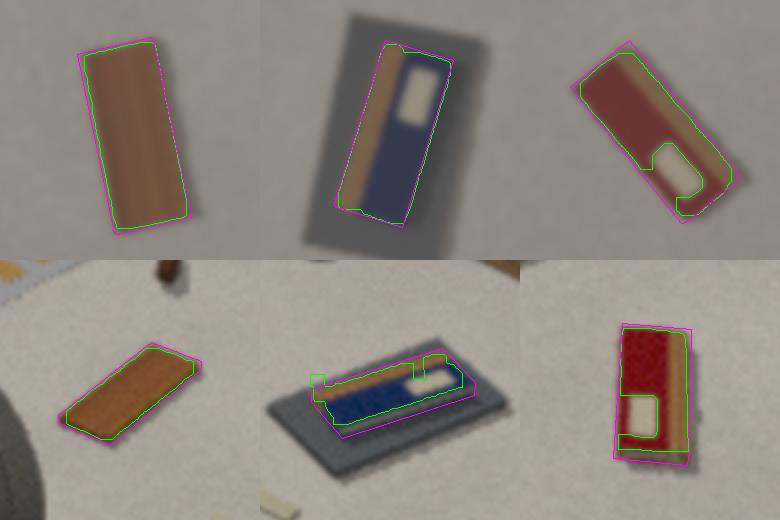

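```bash
sed -i 's/M\[:\]=0;cv2.drawContours(M,\[max(cs,key=cv2.contourArea)\]/M[:]=0;cv2.drawContours(M,[cv2.convexHull(np.vstack(cs))]/' h.py
cat > go.py <<'E'
import sys,numpy as np
from scipy.spatial.transform import Rotation as R
from station import bot
def go(x,y,z,ang):  # mm, world angle of tool y, deg
    o=bot.get_obs();w,*v=o["tool_rot"];r=R.from_quat([*v,w]);M=r.as_matrix()
    a=np.degrees(np.arctan2(M[1,1],M[0,1]));d=(ang-a+90)%180-90
    print("pos",np.round(o["eef_pos"]*1000,1),"ang",round(a,2),"ztool",np.round(M[:,2],3),"slide",np.round(M.T@(np.array([x,y,z])-o["eef_pos"]*1000),1),"roll",round(-d,2),"t",round(o["t"],2),"w",round(o["gripper_width"],3),"F",np.round(o["contact_force"],1),"g",round(o["grasp_force"],1),"j7",round(o["q"][6],2))
if __name__=="__main__": go(*map(float,sys.argv[1:5]))
E
python3 m0.py; python3 go.py 429 287.5 100 102.2
```

```text
board ('top',) [428.3 287.4] 12.23 {'top': 0.055}
board ('side',) [428.1 289.8] 12.53 {'side': 0.108}
board ('top', 'side') [429.2 288.4] 11.88 {'top': 0.058, 'side': 0.119}
blue ('top',) [556.  -35.9] -17.71 {'top': 0.032}
blue ('side',) [551.8 -39.6] -19.2 {'side': 0.104}
blue ('top', 'side') [556.3 -35.1] -17.68 {'top': 0.035, 'side': 0.406}
red ('top',) [ 401.8 -279.7] -141.08 {'top': 0.097}
red ('side',) [ 410.8 -271.7] -143.02 {'side': 0.179}
red ('top', 'side') [ 402.1 -279.1] -141.77 {'top': 0.102, 'side': 0.196}
pos [160.9 655.2 230.7] ang 76.2 ztool [-0.    -0.001 -1.   ] slide [-348.1 -293.   131. ] roll -26.0 t 0.2 w 0.994 F [0.3 0.1 0.7] g 0.0 j7 -0.08
```

send_rows([
  [-30,-25,10],
  [-61,-51,20],
  [-91,-76,30],
  [-122,-102,40],
  [-152,-128,50],
  [-183,-153,55],
  [-213,-179,60],
  [-244,-205,65],
], roll=[-4,-8,-12,-16,-20,-24,-26,-26], claw=[0.93,0.93,0.93,0.93,0.93,0.93,0.93,0.93], force=40)

```text
t: 0.87
eef_pos: [0.3497, 0.3965, 0.166]
tool_rot: [-0.0, -0.107, 0.994, 0.0]
contact_force: [1.1, 0.0, -0.7]
gripper_width: 0.928
grasp_force: 0.0
```

```bash
python3 go.py 428.5 287.5 50 102.2
```

```text
pos [349.7 396.5 166. ] ang 102.33 ztool [-0.  0. -1.] slide [ -53.7 -123.3  116. ] roll 0.13 t 0.87 w 0.928 F [ 1.1  0.  -0.7] g 0.0 j7 0.82
```

send_rows([
  [-11,-25,15],
  [-22,-50,35],
  [-33,-75,55],
  [-44,-100,75],
  [-54,-123,95],
  [-54,-123,110],
  [-54,-123,116],
  [-54,-123,116],
], roll=[0,0,0,0,0,0,0,0], claw=[0.93,0.93,0.93,0.93,0.93,0.93,0.93,0.93])

```text
t: 1.53
eef_pos: [0.4269, 0.2891, 0.049]
tool_rot: [-0.001, -0.106, 0.994, -0.001]
contact_force: [0.4, 0.1, 0.2]
gripper_width: 0.93
grasp_force: 0.0
```

```bash
python3 go.py 428.5 287.5 4 102.2; python3 - <<'E'
from h import *
T=[]
for n in("top","side"):
    c=proj(n,[[.4285,.2875,.02]])[0].astype(int);im=bot.read_camera(n)[:,:,::-1]
    for z in(0.05,): 
        for s in(-.0395,.0395):
            pass
    T.append(cv2.resize(im[c[1]-40:c[1]+40,c[0]-40:c[0]+40],(400,400),interpolation=cv2.INTER_CUBIC))
cv2.imwrite("pics/g1.png",np.hstack(T))
E
```

```text
pos [426.9 289.1  49. ] ang 102.2 ztool [-0.002 -0.001 -1.   ] slide [-1.4 -1.9 45. ] roll 0.0 t 1.53 w 0.93 F [0.4 0.1 0.2] g 0.0 j7 1.09
```

View pics/g1.png

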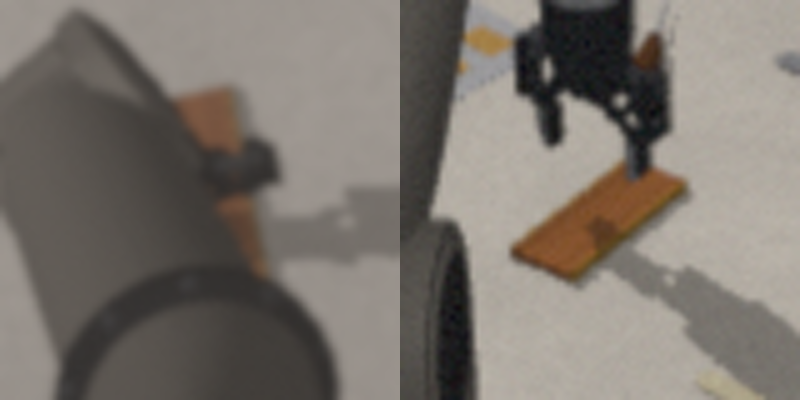

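Top and side crops: the fingers straddle the board across its middle. I'll go down slowly and feel for contact.

send_rows([
  [-1,-1,12],
  [-1,-2,24],
  [-1,-2,32],
  [-1,-2,36],
  [-1,-2,39],
  [-1,-2,41],
  [-1,-2,42],
  [-1,-2,42],
], roll=[0,0,0,0,0,0,0,0], claw=[0.93,0.93,0.93,0.93,0.93,0.93,0.93,0.93])

```text
t: 2.3
eef_pos: [0.4293, 0.2879, 0.0084]
tool_rot: [0.0, -0.106, 0.994, 0.0]
contact_force: [-0.4, -0.7, 0.2]
gripper_width: 0.93
grasp_force: 0.0
```

send_rows([
  [0,0,0],
  [0,0,1],
  [0,0,2],
  [0,0,3],
  [0,0,4],
  [0,0,4],
  [0,0,4],
  [0,0,4],
], roll=[0,0,0,0,0,0,0,0], claw=[0.93,0.93,0.93,0.93,0.93,0.93,0.93,0.93])

```text
t: 2.97
eef_pos: [0.4292, 0.2877, 0.0043]
tool_rot: [-0.0, -0.106, 0.994, -0.0]
contact_force: [0.3, 0.4, -0.4]
gripper_width: 0.931
grasp_force: 0.0
```

send_rows([
  [0,0,0],
  [0,0,1],
  [0,0,2],
  [0,0,3],
  [0,0,3],
  [0,0,3],
  [0,0,3],
  [0,0,3],
], roll=[0,0,0,0,0,0,0,0], claw=[0.93,0.93,0.93,0.93,0.93,0.93,0.93,0.93])

```text
t: 3.63
eef_pos: [0.4292, 0.2877, 0.0013]
tool_rot: [0.0, -0.106, 0.994, 0.0]
contact_force: [-0.2, -0.2, 0.1]
gripper_width: 0.927
grasp_force: 0.0
```

send_rows([
  [0,0,0],
  [0,0,1],
  [0,0,2],
  [0,0,3],
  [0,0,3],
  [0,0,3],
  [0,0,3],
  [0,0,3],
], roll=[0,0,0,0,0,0,0,0], claw=[0.93,0.93,0.93,0.93,0.93,0.93,0.93,0.93])

```text
t: 4.3
eef_pos: [0.4292, 0.2878, -0.0017]
tool_rot: [0.0, -0.106, 0.994, 0.0]
contact_force: [0.1, 0.1, 0.3]
gripper_width: 0.929
grasp_force: 0.0
```

send_rows([
  [0,0,0],
  [0,0,1],
  [0,0,2],
  [0,0,2],
  [0,0,2],
  [0,0,2],
  [0,0,2],
  [0,0,2],
], roll=[0,0,0,0,0,0,0,0], claw=[0.9,0.88,0.88,0.88,0.88,0.88,0.88,0.88])

```text
t: 4.97
eef_pos: [0.4293, 0.2877, -0.0037]
tool_rot: [0.0, -0.106, 0.994, 0.0]
contact_force: [-0.1, -0.4, 0.2]
gripper_width: 0.877
grasp_force: 0.0
```

```bash
python3 go.py 428.5 287.5 -4 102.2; python3 - <<'E'
from h import *
c=proj("side",[[.4285,.2875,.02]])[0].astype(int);im=bot.read_camera("side")[:,:,::-1]
cv2.imwrite("pics/g2.png",cv2.resize(im[c[1]-30:c[1]+30,c[0]-40:c[0]+40],(800,600),interpolation=cv2.INTER_CUBIC))
E
```

```text
pos [429.3 287.7  -3.7] ang 102.2 ztool [ 0.  0. -1.] slide [ 0.8 -0.1  0.3] roll 0.0 t 4.97 w 0.877 F [-0.1 -0.4  0.2] g 0.0 j7 1.09
```

View pics/g2.png

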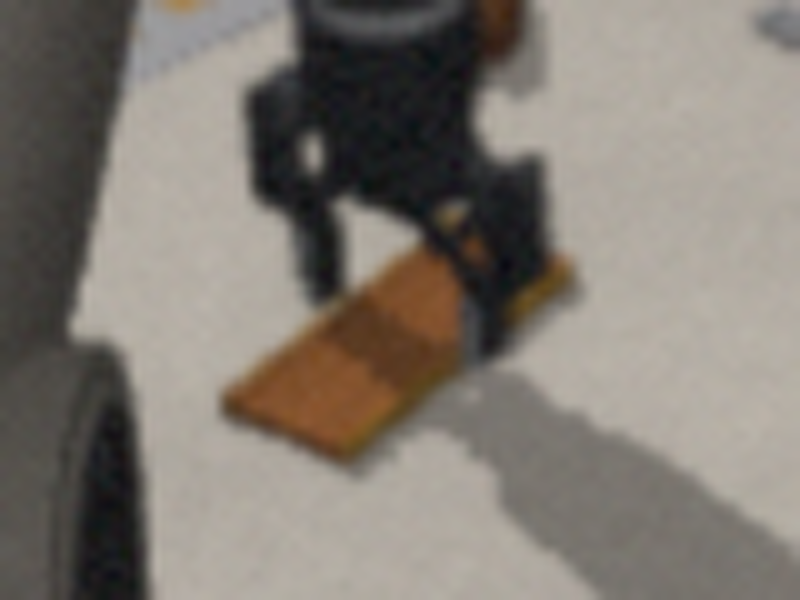

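The near fingertip (480,358) sits beside the board's edge, a little above the bench. Closing now.

send_rows([
  [0,0,1],
  [0,0,1],
  [0,0,1],
  [0,0,1],
  [0,0,1],
  [0,0,1],
  [0,0,1],
  [0,0,1],
], roll=[0,0,0,0,0,0,0,0], claw=[0.82,0.79,0.76,0.73,0.7,0.65,0.65,0.65], force=40)

```text
t: 5.68
eef_pos: [0.4292, 0.2875, -0.0044]
tool_rot: [-0.0, -0.106, 0.994, -0.0]
contact_force: [-1.7, -1.8, 5.5]
gripper_width: 0.756
grasp_force: 43.2
```

```bash
python3 go.py 556 -36 150 72.3
```

```text
pos [429.2 287.5  -4.4] ang 102.18 ztool [-0. -0. -1.] slide [ -55.6 -343.  -154.3] roll 29.88 t 5.68 w 0.756 F [-1.7 -1.8  5.5] g 43.2 j7 1.09
```

send_rows([
  [0,0,-3],
  [0,0,-8],
  [0,0,-15],
  [0,0,-25],
  [0,0,-40],
  [0,0,-55],
  [0,0,-70],
  [0,0,-70],
], roll=[0,0,0,0,0,0,0,0], claw=[0.65,0.65,0.65,0.65,0.65,0.65,0.65,0.65])

```text
t: 6.35
eef_pos: [0.4309, 0.289, 0.0686]
tool_rot: [0.002, -0.106, 0.994, 0.002]
contact_force: [1.4, 0.1, -1.4]
gripper_width: 0.757
grasp_force: 45.1
```

```bash
python3 go.py 556 -36 90 72.3;  python3 - <<'E'
from h import *
c=proj("side",[[.4285,.2875,.07]])[0].astype(int);im=bot.read_camera("side")[:,:,::-1]
cv2.imwrite("pics/g3.png",cv2.resize(im[c[1]-30:c[1]+30,c[0]-40:c[0]+40],(800,600),interpolation=cv2.INTER_CUBIC))
E
```

```text
pos [430.9 289.   68.6] ang 102.19 ztool [ 0.004  0.003 -1.   ] slide [ -53.8 -344.   -22. ] roll 29.89 t 6.35 w 0.757 F [ 1.4  0.1 -1.4] g 45.1 j7 1.09
```

View pics/g3.png

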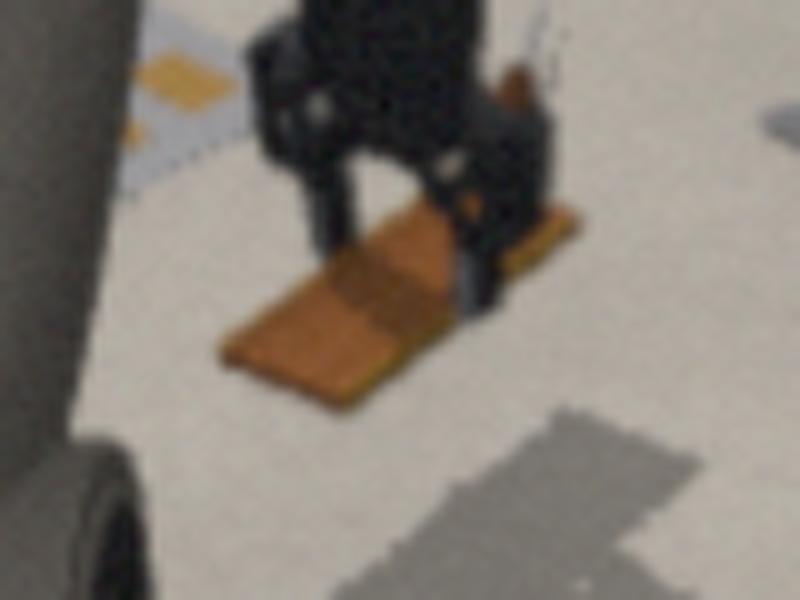

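The board is lifted clear and held flat. Carrying it over the blue diary.

send_rows([
  [-4,-25,-10],
  [-10,-63,-20],
  [-16,-102,-22],
  [-22,-140,-22],
  [-28,-178,-22],
  [-34,-216,-22],
  [-40,-255,-22],
  [-45,-290,-22],
], roll=[3,7,11,15,19,23,27,30], claw=[0.65,0.65,0.65,0.65,0.65,0.65,0.65,0.65])

```text
t: 7.07
eef_pos: [0.5346, 0.0112, 0.0868]
tool_rot: [-0.0, 0.157, 0.988, -0.0]
contact_force: [1.5, 0.8, -0.8]
gripper_width: 0.758
grasp_force: 45.1
```

```bash
python3 go.py 556 -36 60 72.3
```

```text
pos [534.6  11.2  86.8] ang 71.96 ztool [-0.001 -0.001 -1.   ] slide [-35.  -38.3  26.9] roll -0.34 t 7.07 w 0.758 F [ 1.5  0.8 -0.8] g 45.1 j7 1.25
```

send_rows([
  [-12,-13,4],
  [-24,-26,10],
  [-35,-38,20],
  [-35,-38,30],
  [-35,-38,38],
  [-35,-38,42],
  [-35,-38,42],
  [-35,-38,42],
], roll=[0,0,0,0,0,0,0,0], claw=[0.65,0.65,0.65,0.65,0.65,0.65,0.65,0.65])

```text
t: 7.73
eef_pos: [0.5557, -0.0318, 0.045]
tool_rot: [-0.001, 0.154, 0.988, 0.0]
contact_force: [-0.2, 0.3, -1.3]
gripper_width: 0.758
grasp_force: 45.1
```

```bash
cat > look.py <<'E'
import sys
from h import *
imgs={n:bot.read_camera(n) for n in("top","side")}
np.savez(sys.argv[1]+".npz",**imgs);T=[]
for n in imgs:
    c=proj(n,[[.556,-.036,.04]])[0].astype(int);im=imgs[n][:,:,::-1]
    T.append(cv2.resize(im[c[1]-40:c[1]+40,c[0]-40:c[0]+40],(400,400),interpolation=cv2.INTER_CUBIC))
cv2.imwrite(f"pics/{sys.argv[1]}.png",np.hstack(T))
E
python3 go.py 556 -36 30 72.3;python3 look.py p1
```

```text
pos [555.7 -31.8  45. ] ang 72.3 ztool [-0.001  0.    -1.   ] slide [-1.6 -3.9 15. ] roll 0.0 t 7.73 w 0.758 F [-0.2  0.3 -1.3] g 45.1 j7 1.36
```

View pics/p1.png

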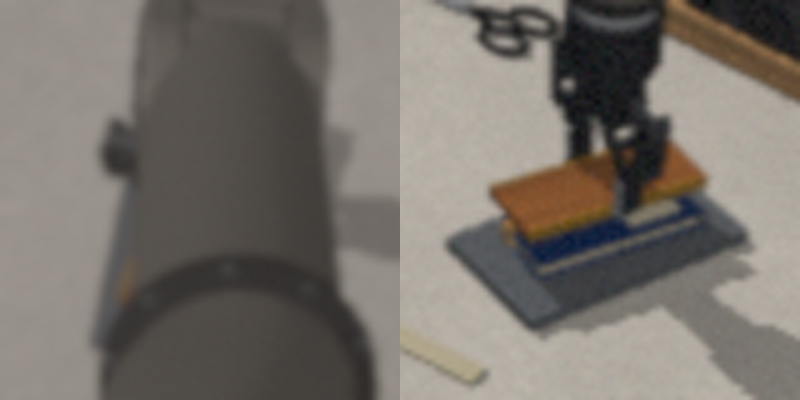

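```bash
cat > cmp.py <<'E'
from h import *
a=np.load("i0.npz")["side"];b=np.load("p1.npz")["side"]
c=proj("side",[[.556,-.036,.035]])[0].astype(int);x0,y0=c[0]-40,c[1]-15
def tile(img,p,d,z):
    im=cv2.resize(img[y0:y0+30,x0:x0+80,::-1],(800,300),interpolation=cv2.INTER_CUBIC)
    B=(proj("side",box(p,d,z))-(x0,y0)+.5)*10-.5
    for i in range(8):
        for j in(1,2,4):
            if not i&j: cv2.line(im,tuple(np.int32(B[i])),tuple(np.int32(B[i|j])),(0,255,0),1)
    return im
cv2.imwrite("pics/cmp.png",np.vstack([tile(a,(.556,-.0359,np.radians(-17.7)),DD,.012),tile(b,(.5557,-.0318,np.radians(-17.7)),BD,.0494)]))
E
python3 cmp.py
```

```text
(no output)
```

View pics/cmp.png

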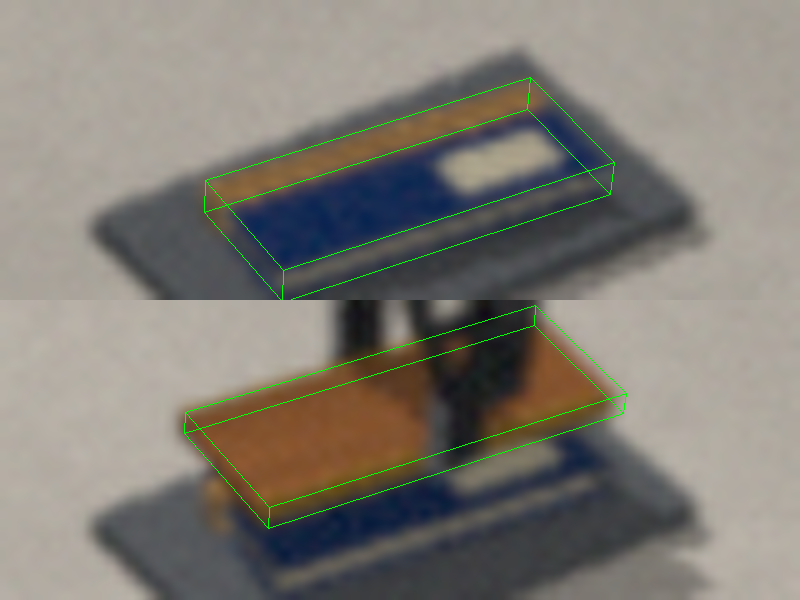

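The outlines predicted from the top-view fit and from the TCP match the side view for both blue and board, to about 0.5 px with the same bias. So the blue target of (556,-36) holds. Lowering with a small correction.

send_rows([
  [-1,-2,0],
  [-1.6,-4,0],
  [-1.6,-4,3],
  [-1.6,-4,6],
  [-1.6,-4,9],
  [-1.6,-4,12],
  [-1.6,-4,14],
  [-1.6,-4,16],
], roll=[0,0,0,0,0,0,0,0], claw=[0.65,0.65,0.65,0.65,0.65,0.65,0.65,0.65])

```text
t: 8.5
eef_pos: [0.5563, -0.0374, 0.0289]
tool_rot: [-0.0, 0.155, 0.988, -0.0]
contact_force: [0.7, 0.5, -1.4]
gripper_width: 0.754
grasp_force: 45.1
```

```bash
python3 go.py 556 -36 24 72.3
```

```text
pos [556.3 -37.4  28.9] ang 72.2 ztool [-0.  0. -1.] slide [0.7 1.2 4.9] roll -0.1 t 8.5 w 0.754 F [ 0.7  0.5 -1.4] g 45.1 j7 1.37
```

send_rows([
  [0.7,1.3,0],
  [0.7,1.3,1],
  [0.7,1.3,2],
  [0.7,1.3,3],
  [0.7,1.3,3.5],
  [0.7,1.3,4],
  [0.7,1.3,4],
  [0.7,1.3,4],
], roll=[0,0,0,0,0,0,0,0], claw=[0.65,0.65,0.65,0.65,0.65,0.65,0.65,0.65])

```text
t: 9.17
eef_pos: [0.5563, -0.036, 0.0253]
tool_rot: [0.0, 0.155, 0.988, 0.0]
contact_force: [0.1, -0.6, -0.8]
gripper_width: 0.756
grasp_force: 45.1
```

send_rows([
  [0,0,0.3],
  [0,0,0.6],
  [0,0,0.8],
  [0,0,0.8],
  [0,0,0.8],
  [0,0,0.8],
  [0,0,0.8],
  [0,0,0.8],
], roll=[0,0,0,0,0,0,0,0], claw=[0.65,0.65,0.65,0.65,0.65,0.65,0.65,0.65])

```text
t: 9.83
eef_pos: [0.5562, -0.036, 0.0245]
tool_rot: [-0.0, 0.155, 0.988, 0.0]
contact_force: [0.5, -0.2, -0.8]
gripper_width: 0.757
grasp_force: 45.1
```

```bash
python3 go.py 556 -36 24 72.3
```

```text
pos [556.2 -36.   24.5] ang 72.2 ztool [-0.  0. -1.] slide [ 0.2 -0.1  0.5] roll -0.1 t 9.83 w 0.757 F [ 0.5 -0.2 -0.8] g 45.1 j7 1.37
```

send_rows([
  [0,0,0.3],
  [0,0,0.6],
  [0,0,0.8],
  [0,0,0.8],
  [0,0,0.8],
  [0,0,0.8],
  [0,0,0.8],
  [0,0,0.8],
], roll=[0,0,0,0,0,0,0,0], claw=[0.65,0.65,0.65,0.65,0.65,0.65,0.65,0.65])

```text
t: 10.5
eef_pos: [0.5562, -0.0359, 0.0237]
tool_rot: [-0.0, 0.155, 0.988, 0.0]
contact_force: [-0.6, -0.2, -0.4]
gripper_width: 0.756
grasp_force: 45.1
```

send_rows([
  [0,0,0.2],
  [0,0,0.4],
  [0,0,0.5],
  [0,0,0.5],
  [0,0,0.5],
  [0,0,0.5],
  [0,0,0.5],
  [0,0,0.5],
], roll=[0,0,0,0,0,0,0,0], claw=[0.65,0.65,0.65,0.65,0.65,0.65,0.65,0.65])

```text
t: 11.17
eef_pos: [0.5562, -0.0359, 0.0237]
tool_rot: [-0.0, 0.155, 0.988, 0.0]
contact_force: [-2.9, -0.1, 5.5]
gripper_width: 0.761
grasp_force: 45.9
```

Touchdown (5.5 N). Ease off and release.

send_rows([
  [0,0,-0.3],
  [0,0,-0.3],
  [0,0,-0.3],
  [0,0,-0.3],
  [0,0,-0.3],
  [0,0,-0.3],
  [0,0,-0.3],
  [0,0,-0.3],
], roll=[0,0,0,0,0,0,0,0], claw=[0.78,0.8,0.82,0.84,0.86,0.89,0.92,0.92])

```text
t: 11.83
eef_pos: [0.5562, -0.0359, 0.0234]
tool_rot: [-0.0, 0.155, 0.988, 0.0]
contact_force: [-0.6, 0.6, -0.1]
gripper_width: 0.918
grasp_force: 0.0
```

send_rows([
  [0,0,-5],
  [0,0,-15],
  [0,0,-35],
  [0,0,-65],
  [0,0,-90],
  [0,0,-110],
  [0,0,-110],
  [0,0,-110],
], roll=[0,0,0,0,0,0,0,0], claw=[0.93,0.93,0.93,0.93,0.93,0.93,0.93,0.93])

```text
t: 12.5
eef_pos: [0.5573, -0.0359, 0.1355]
tool_rot: [0.002, 0.155, 0.988, 0.001]
contact_force: [-0.2, -0.4, -0.3]
gripper_width: 0.929
grasp_force: 0.0
```

```bash
python3 go.py 402 -279.5 130 128.7
```

```text
pos [557.3 -35.9 135.5] ang 72.2 ztool [ 0.004  0.    -1.   ] slide [  73.4 -279.4    4.8] roll -56.5 t 12.5 w 0.929 F [-0.2 -0.4 -0.3] g 0.0 j7 1.33
```

send_rows([
  [9,-35,0],
  [18,-70,0],
  [28,-105,0],
  [37,-140,0],
  [46,-175,0],
  [55,-210,0],
  [64,-245,0],
  [73,-279,0],
], roll=[-7,-14,-21,-28,-35,-42,-49,-56], claw=[0.93,0.93,0.93,0.93,0.93,0.93,0.93,0.93])

```text
t: 13.17
eef_pos: [0.401, -0.2781, 0.1327]
tool_rot: [-0.001, -0.324, 0.946, 0.001]
contact_force: [0.8, -0.9, 0.1]
gripper_width: 0.931
grasp_force: 0.0
```

```bash
python3 go.py 402 -279.5 40 128.7; cat > m1.py <<'E'
from h import *
imgs={n:bot.read_camera(n) for n in("top","side")};np.savez("i1.npz",**imgs)
for cams in(("top",),("side",)):
    for lw in(.2,.4):
        p,e,ms=fit(imgs,[.556,-.036,-.31],BD,.028,cams,lw);print("board",cams,np.round(p[:2]*1000,1),np.degrees(p[2]).round(2),e)
T=[]
for n,P in(("top",(.556,-.036,.04)),("side",(.556,-.036,.04)),("top",(.402,-.28,.02)),("side",(.402,-.28,.02))):
    c=proj(n,[P])[0].astype(int)
    T.append(cv2.resize(imgs[n][c[1]-30:c[1]+30,c[0]-40:c[0]+40,::-1],(400,300),interpolation=cv2.INTER_CUBIC))
    if P[0]>.5:
      o=c-(40,30);B=(proj(n,box((.556,-.036,np.radians(-17.7)),BD,.028))-o+.5)*5-.5
      cv2.polylines(T[-1],[np.int32(cv2.convexHull(np.float32(B)))],True,(0,255,0),1)
cv2.imwrite("pics/i1.png",np.vstack([np.hstack(T[:2]),np.hstack(T[2:])]))
E
python3 m1.py
```

```text
pos [ 401.  -278.1  132.7] ang 127.82 ztool [-0.002  0.001 -1.   ] slide [-0.  -1.9 92.7] roll -0.88 t 13.17 w 0.931 F [ 0.8 -0.9  0.1] g 0.0 j7 2.75
board ('top',) [555.2 -34. ] -18.05 {'top': 0.036}
board ('top',) [555.1 -33.9] -17.98 {'top': 0.034}
board ('side',) [554.2 -30.6] -16.88 {'side': 0.132}
board ('side',) [555.4 -31.2] -17.22 {'side': 0.172}
```

View pics/i1.png

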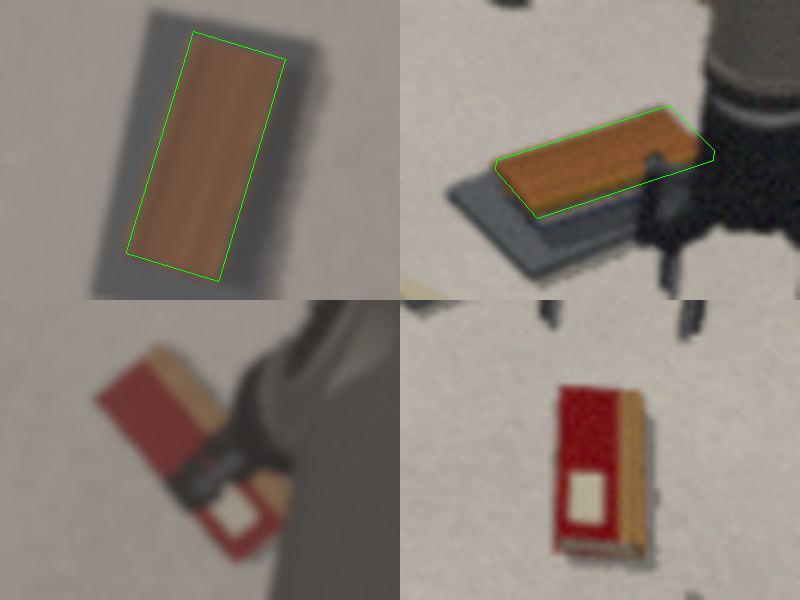

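Board lies squarely on blue (top fit vs. blue fit: about 1.5 mm, under 0.5°). The gripper is straddling the red diary. Descending.

send_rows([
  [0,-2,20],
  [0,-2,45],
  [0,-2,70],
  [0,-2,90],
  [0,-2,105],
  [0,-2,115],
  [0,-2,120],
  [0,-2,120],
], roll=[-0.9,-0.9,-0.9,-0.9,-0.9,-0.9,-0.9,-0.9], claw=[0.93,0.93,0.93,0.93,0.93,0.93,0.93,0.93])

```text
t: 13.93
eef_pos: [0.4036, -0.2781, 0.0125]
tool_rot: [-0.001, -0.329, 0.944, 0.001]
contact_force: [0.3, 0.3, 0.3]
gripper_width: 0.93
grasp_force: 0.0
```

```bash
python3 go.py 402 -280 -2 128.7
```

```text
pos [ 403.6 -278.1   12.5] ang 128.39 ztool [-0.002  0.001 -1.   ] slide [ 2.4 -0.6 14.5] roll -0.31 t 13.93 w 0.93 F [0.3 0.3 0.3] g 0.0 j7 2.79
```

send_rows([
  [1,0,3],
  [1,0,6],
  [1,0,9],
  [1,0,11],
  [1,0,12],
  [1,0,12],
  [1,0,12],
  [1,0,12],
], roll=[-0.3,-0.3,-0.3,-0.3,-0.3,-0.3,-0.3,-0.3], claw=[0.93,0.93,0.93,0.93,0.93,0.93,0.93,0.93])

```text
t: 14.6
eef_pos: [0.4034, -0.2795, 0.0016]
tool_rot: [0.0, -0.331, 0.944, -0.0]
contact_force: [-0.8, -0.2, 0.1]
gripper_width: 0.928
grasp_force: 0.0
```

```bash
python3 go.py 402 -280 -2 128.7
```

```text
pos [ 403.4 -279.5    1.6] ang 128.68 ztool [ 0. -0. -1.] slide [1.4 0.5 3.6] roll -0.02 t 14.6 w 0.928 F [-0.8 -0.2  0.1] g 0.0 j7 2.8
```

send_rows([
  [1,0.5,1.5],
  [1,0.5,3],
  [1,0.5,3.5],
  [1,0.5,3.5],
  [1,0.5,3.5],
  [1,0.5,3.5],
  [1,0.5,3.5],
  [1,0.5,3.5],
], roll=[0,0,0,0,0,0,0,0], claw=[0.9,0.87,0.84,0.81,0.78,0.76,0.74,0.72], force=40)

```text
t: 15.27
eef_pos: [0.4025, -0.2799, -0.0018]
tool_rot: [0.0, -0.331, 0.944, -0.0]
contact_force: [-0.0, -0.3, 0.7]
gripper_width: 0.72
grasp_force: 12.3
```

send_rows([
  [0,0,0],
  [0,0,0],
  [0,0,0],
  [0,0,0],
  [0,0,0],
  [0,0,0],
  [0,0,0],
  [0,0,0],
], roll=[0,0,0,0,0,0,0,0], claw=[0.7,0.68,0.65,0.6,0.6,0.6,0.6,0.6])

```text
t: 15.93
eef_pos: [0.4025, -0.2799, -0.0015]
tool_rot: [0.0, -0.331, 0.944, -0.0]
contact_force: [-0.5, -0.3, 6.3]
gripper_width: 0.72
grasp_force: 43.0
```

```bash
python3 go.py 402 -280 -2 128.7
```

```text
pos [ 402.5 -279.9   -1.5] ang 128.69 ztool [ 0.001 -0.    -1.   ] slide [0.4 0.2 0.5] roll -0.01 t 15.93 w 0.72 F [-0.5 -0.3  6.3] g 43.0 j7 2.8
```

send_rows([
  [0,0,-3],
  [0,0,-8],
  [0,0,-18],
  [0,0,-33],
  [0,0,-53],
  [0,0,-75],
  [0,0,-100],
  [0,0,-110],
], roll=[0,0,0,0,0,0,0,0], claw=[0.6,0.6,0.6,0.6,0.6,0.6,0.6,0.6])

```text
t: 16.6
eef_pos: [0.4034, -0.2804, 0.1113]
tool_rot: [0.002, -0.331, 0.944, -0.002]
contact_force: [0.7, -0.2, -1.5]
gripper_width: 0.713
grasp_force: 44.3
```

```bash
python3 go.py 556.5 -36.5 108 72.1
```

```text
pos [ 403.4 -280.4  111.3] ang 128.67 ztool [ 0.004 -0.002 -1.   ] slide [-271.9   94.8    3.5] roll 56.57 t 16.6 w 0.713 F [ 0.7 -0.2 -1.5] g 44.3 j7 2.78
```

send_rows([
  [-25,9,0],
  [-60,21,0],
  [-97,34,0],
  [-134,47,0],
  [-171,60,0],
  [-207,72,0],
  [-240,84,0],
  [-268,94,0],
], roll=[5,12,19,26,33,40,47,54], claw=[0.6,0.6,0.6,0.6,0.6,0.6,0.6,0.6])

```text
t: 17.27
eef_pos: [0.5536, -0.0355, 0.1079]
tool_rot: [0.0, 0.133, 0.991, 0.0]
contact_force: [0.0, -1.1, -0.8]
gripper_width: 0.713
grasp_force: 44.3
```

```bash
python3 go.py 556.5 -36.5 60 72.1
```

```text
pos [553.6 -35.5 107.9] ang 74.67 ztool [ 0.     0.001 -1.   ] slide [-3.1 -0.2 47.9] roll 2.57 t 17.27 w 0.713 F [ 0.  -1.1 -0.8] g 44.3 j7 1.4
```

send_rows([
  [-1,0,10],
  [-2,0,22],
  [-3,0,35],
  [-3,0,45],
  [-3,0,52],
  [-3,0,57],
  [-3,0,60],
  [-3,0,60],
], roll=[1,2,2.6,2.6,2.6,2.6,2.6,2.6], claw=[0.6,0.6,0.6,0.6,0.6,0.6,0.6,0.6])

```text
t: 17.93
eef_pos: [0.555, -0.0402, 0.0474]
tool_rot: [-0.001, 0.154, 0.988, -0.0]
contact_force: [0.3, 0.5, -1.1]
gripper_width: 0.712
grasp_force: 44.3
```

send_rows([
  [0,0,0],
  [0,0,0],
  [0,0,0],
  [0,0,0],
  [0,0,0],
  [0,0,0],
  [0,0,0],
  [0,0,0],
], roll=[0,0,0,0,0,0,0,0], claw=[0.6,0.6,0.6,0.6,0.6,0.6,0.6,0.6])

```text
t: 18.6
eef_pos: [0.5555, -0.0395, 0.048]
tool_rot: [0.0, 0.154, 0.988, 0.0]
contact_force: [-0.0, 0.0, -2.0]
gripper_width: 0.712
grasp_force: 44.3
```

```bash
python3 go.py 556.5 -36.5 37 72.1; python3 look.py p2;  python3 - <<'E'
from h import *
i1=dict(np.load("i1.npz"));p2=dict(np.load("p2.npz"))
o=bot.get_obs()["eef_pos"]
p,e,ms=fit(i1,[.556,-.036,-.31],BD,.028,("side",),.2)
T=[]
c=proj("side",[[.556,-.036,.045]])[0].astype(int);x0,y0=c[0]-40,c[1]-20
im=cv2.resize(p2["side"][y0:y0+40,x0:x0+80,::-1],(800,400),interpolation=cv2.INTER_CUBIC)
for q,d,z,col in(((o[0],o[1],np.radians(-17.9)),DD,o[2]+.0016,(0,255,0)),((.5562,-.0359,np.radians(-17.8)),BD,.028,(255,255,0))):
    B=(proj("side",box(q,d,z))-(x0,y0)+.5)*10-.5
    cv2.polylines(im,[np.int32(cv2.convexHull(np.float32(B)))],True,col,1)
cv2.imwrite("pics/cmp2.png",im)
E
```

```text
pos [555.5 -39.5  48. ] ang 72.29 ztool [ 0.  0. -1.] slide [ 0.   3.1 11. ] roll 0.19 t 18.6 w 0.712 F [-0.  0. -2.] g 44.3 j7 1.4
```

View pics/cmp2.png

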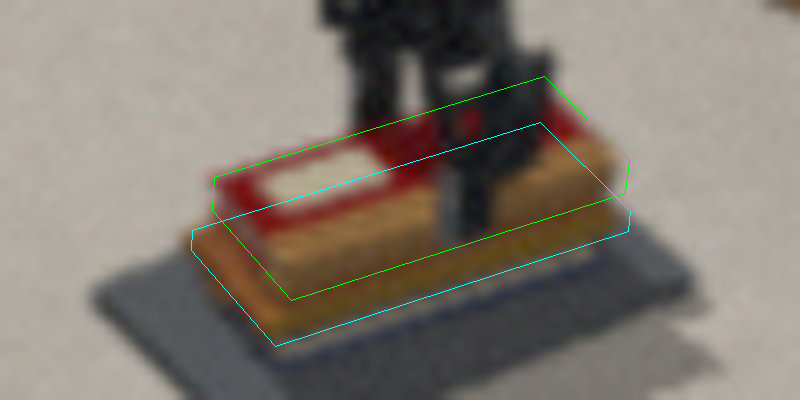

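The side view shows the red diary over the board, tan spine towards the camera (-y, opposite the blue one's), with both outlines biased alike. Correcting laterally and lowering.

send_rows([
  [0,1.5,0],
  [0,3,0],
  [0,3,2],
  [0,3,4],
  [0,3,6],
  [0,3,8],
  [0,3,9.5],
  [0,3,9.5],
], roll=[0.2,0.2,0.2,0.2,0.2,0.2,0.2,0.2], claw=[0.6,0.6,0.6,0.6,0.6,0.6,0.6,0.6])

```text
t: 19.37
eef_pos: [0.5561, -0.0367, 0.038]
tool_rot: [-0.0, 0.156, 0.988, -0.0]
contact_force: [0.1, 0.6, -2.1]
gripper_width: 0.716
grasp_force: 44.3
```

```bash
python3 go.py 556.5 -36.5 37 72.1
```

```text
pos [556.1 -36.7  38. ] ang 72.08 ztool [-0.001 -0.    -1.   ] slide [-0.3  0.4  1. ] roll -0.02 t 19.37 w 0.716 F [ 0.1  0.6 -2.1] g 44.3 j7 1.4
```

send_rows([
  [0,0.3,0.3],
  [0,0.3,0.6],
  [0,0.3,0.9],
  [0,0.3,1],
  [0,0.3,1],
  [0,0.3,1],
  [0,0.3,1],
  [0,0.3,1],
], roll=[0,0,0,0,0,0,0,0], claw=[0.6,0.6,0.6,0.6,0.6,0.6,0.6,0.6])

```text
t: 20.03
eef_pos: [0.5566, -0.0364, 0.0375]
tool_rot: [0.0, 0.156, 0.988, 0.0]
contact_force: [-0.5, 0.1, -1.5]
gripper_width: 0.714
grasp_force: 44.3
```

send_rows([
  [0,0,0.2],
  [0,0,0.4],
  [0,0,0.5],
  [0,0,0.5],
  [0,0,0.5],
  [0,0,0.5],
  [0,0,0.5],
  [0,0,0.5],
], roll=[0,0,0,0,0,0,0,0], claw=[0.6,0.6,0.6,0.6,0.6,0.6,0.6,0.6])

```text
t: 20.7
eef_pos: [0.5566, -0.0364, 0.037]
tool_rot: [0.0, 0.156, 0.988, 0.0]
contact_force: [0.2, 0.2, -1.4]
gripper_width: 0.712
grasp_force: 44.3
```

send_rows([
  [0,0,0.2],
  [0,0,0.4],
  [0,0,0.5],
  [0,0,0.5],
  [0,0,0.5],
  [0,0,0.5],
  [0,0,0.5],
  [0,0,0.5],
], roll=[0,0,0,0,0,0,0,0], claw=[0.6,0.6,0.6,0.6,0.6,0.6,0.6,0.6])

```text
t: 21.37
eef_pos: [0.5566, -0.0364, 0.0365]
tool_rot: [-0.0, 0.156, 0.988, 0.0]
contact_force: [-0.1, 0.5, -0.4]
gripper_width: 0.711
grasp_force: 44.4
```

send_rows([
  [0,0,0.2],
  [0,0,0.4],
  [0,0,0.4],
  [0,0,0.4],
  [0,0,0.4],
  [0,0,0.4],
  [0,0,0.4],
  [0,0,0.4],
], roll=[0,0,0,0,0,0,0,0], claw=[0.6,0.6,0.6,0.6,0.6,0.6,0.6,0.6])

```text
t: 22.03
eef_pos: [0.5565, -0.0364, 0.0365]
tool_rot: [-0.0, 0.156, 0.988, 0.0]
contact_force: [-2.0, 1.8, 5.8]
gripper_width: 0.713
grasp_force: 45.1
```

Touchdown; release and withdraw.

send_rows([
  [0,0,-0.3],
  [0,0,-0.3],
  [0,0,-0.3],
  [0,0,-0.3],
  [0,0,-0.3],
  [0,0,-0.3],
  [0,0,-0.3],
  [0,0,-0.3],
], roll=[0,0,0,0,0,0,0,0], claw=[0.74,0.76,0.78,0.81,0.84,0.87,0.9,0.92])

```text
t: 22.7
eef_pos: [0.5565, -0.0364, 0.0364]
tool_rot: [-0.0, 0.156, 0.988, 0.0]
contact_force: [0.0, 0.9, -0.8]
gripper_width: 0.917
grasp_force: 0.0
```

send_rows([
  [0,0,-5],
  [0,0,-15],
  [0,0,-35],
  [0,0,-65],
  [0,0,-100],
  [0,0,-120],
  [0,0,-130],
  [0,0,-130],
], roll=[0,0,0,0,0,0,0,0], claw=[0.93,0.93,0.93,0.93,0.93,0.93,0.93,0.93])

```text
t: 23.37
eef_pos: [0.5582, -0.0364, 0.1693]
tool_rot: [0.003, 0.156, 0.988, 0.001]
contact_force: [-0.1, 0.5, -0.7]
gripper_width: 0.929
grasp_force: 0.0
```

send_rows([
  [0,38,0],
  [0,76,0],
  [0,114,0],
  [0,152,0],
  [0,190,0],
  [0,228,0],
  [0,260,0],
  [0,260,0],
], roll=[0,0,0,0,0,0,0,0], claw=[0.93,0.93,0.93,0.93,0.93,0.93,0.93,0.93])

```text
t: 24.03
eef_pos: [0.6356, 0.2207, 0.1638]
tool_rot: [-0.001, 0.151, 0.989, 0.002]
contact_force: [-1.6, 0.6, -0.4]
gripper_width: 0.933
grasp_force: 0.0
```

```bash
python3 - <<'E'
from h import *
imgs={n:bot.read_camera(n) for n in("top","side")}
o=bot.get_obs();print(o["eef_pos"],o["contact_force"])
for lw in(.2,.5):
    p,e,ms=fit(imgs,[.556,-.036,np.radians(162)],DD,.038,("top",),lw);print("red",np.round(p[:2]*1000,1),np.degrees(p[2]).round(2),e)
c=proj("side",[[.556,-.036,.03]])[0].astype(int)
a=overlay(p,DD,.038,ms,"top");b=cv2.resize(imgs["side"][c[1]-26:c[1]+26,c[0]-40:c[0]+40,::-1],(400,260),interpolation=cv2.INTER_CUBIC)
cv2.imwrite("pics/end.png",np.hstack([a,b]))
E
```

```text
[0.63528869 0.21273077 0.16398064] [ 0.09388975 -0.51702457 -0.29284061]
red [551.8 -32.3] 161.99 {'top': 0.055}
red [552.1 -32.7] 162.4 {'top': 0.057}
```

```bash
python3 - <<'E'
from h import *
im=bot.read_camera("top");np.savez("end.npz",top=im,side=bot.read_camera("side"))
i0=np.load("i0.npz")["top"];i1=np.load("i1.npz")["top"]
def prof(img,p,z,t0,t1,n="top",ax=0):
    S=np.arange(-100,101,4)/1000;t=np.linspace(t0,t1,15);c,s=np.cos(p[2]),np.sin(p[2])
    a,b=np.meshgrid(S,t)
    if ax: a,b=b,a
    q=proj(n,np.dstack([p[0]+c*a-s*b,p[1]+s*a+c*b,0*a+z]).reshape(-1,3)).astype(np.float32)
    v=cv2.remap(cv2.cvtColor(img,cv2.COLOR_RGB2Lab),q[:,0].reshape(a.shape),q[:,1].reshape(a.shape),cv2.INTER_LINEAR)
    return v.astype(float).mean(0).round().astype(int)
y=np.radians(-17.8)
print(np.arange(-100,101,4))
for nm,a in (("end red strip",prof(im,(.556,-.036,y),.054,.006,.026)),("i1 board",prof(i1,(.556,-.036,y),.038,.006,.026)),
 ("i0 blue",prof(i0,(.556,-.036,y),.028,-.026,-.008)),("i0 red",prof(i0,(.402,-.2795,np.radians(-141.2)),.016,-.026,-.006)),
 ("end lat",prof(im,(.556,-.036,y),.054,.0,.06,ax=1)),("i1 lat",prof(i1,(.556,-.036,y),.038,.0,.06,ax=1)),("i0 bluelat",prof(i0,(.556,-.036,y),.028,-.06,.0,ax=1))):
    print(nm);print(" L",*a[:,0]);print(" a",*a[:,1]);print(" b",*a[:,2])
E
```

```text
[-100  -96  -92  -88  -84  -80  -76  -72  -68  -64  -60  -56  -52  -48
  -44  -40  -36  -32  -28  -24  -20  -16  -12   -8   -4    0    4    8
   12   16   20   24   28   32   36   40   44   48   52   56   60   64
   68   72   76   80   84   88   92   96  100]
end red strip
 L 100 100 99 97 94 92 84 79 78 86 110 135 147 148 148 148 148 148 148 148 146 138 114 87 78 77 77 77 75 72 68 66 65 66 66 66 66 65 65 65 65 65 67 72 84 95 108 130 150 159 160
 a 128 129 129 131 135 140 146 151 153 149 141 134 132 131 131 132 131 132 131 132 132 134 140 149 152 153 153 153 152 149 146 144 144 144 144 144 144 144 144 144 144 144 143 140 134 130 129 129 129 129 129
 b 128 128 128 131 137 142 142 141 141 140 138 138 137 137 137 137 137 137 137 137 137 137 138 140 141 141 141 141 140 139 138 137 137 136 136 136 136 136 136 136 136 136 136 134 131 129 129 131 132 132 132
i1 board
 L 98 98 97 96 94 94 96 96 96 96 96 95 96 95 96 95 95 95 95 95 95 95 94 94 95 95 95 95 94 94 94 94 94 94 94 94 94 94 94 94 94 95 95 95 95 95 96 103 123 143 153
 a 128 128 129 129 132 136 138 139 139 139 139 139 139 139 138 139 
[... 2659 characters left out ...]
44 144 143 143 143 142 136 130 128 128 128 129 130 131 132 132 132 132 132 132 132 132 132
i0 bluelat
 L 148 148 149 148 148 148 146 136 122 110 101 95 91 88 82 76 74 70 65 63 63 62 63 63 62 63 64 71 89 104 108 110 107 100 94 92 92 93 100 117 137 147 150 150 151 151 151 151 151 151 151
 a 129 129 129 129 129 129 129 129 129 129 129 128 128 128 128 129 129 130 131 132 132 132 132 132 132 132 132 132 133 134 134 134 133 131 129 128 128 128 128 129 129 129 129 129 129 129 130 129 129 129 129
 b 132 132 132 132 132 132 132 132 132 131 130 128 128 128 128 128 128 123 118 115 115 115 115 115 115 115 116 120 131 141 144 144 141 135 130 128 128 128 129 130 131 132 132 132 132 132 132 132 132 132 132
```

```bash
python3 -c "
from station import bot
print(bot.hand_in())"
```

```text
the job is handed in; nothing more can be done
None
```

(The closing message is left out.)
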